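# Close the lens tub and hold it over the code reader

## Task

The blue lid of the white lens tub is hooked on at one end but its other end stands up: press that end down until the lid sits level and closed on the rim. Then pick the tub up, carry it over the top of the stack of job trays and hold it level just above the glass window of the code reader, about 15 mm clear of it, centred and with its length along the window's length (either way round), never touching the reader. Finish while still holding it still there, without setting it down or letting go, and leave the trays and everything else where they are.

Things in the scene. Friction and masses are not known exactly. Their poses are not given: they have to be found in the camera images.
- tub: White plastic lens tub with a blue lid (white panel and yellow patch on it), the one to be scanned: 90 mm long (its x), 56 mm wide (its y), walls 38 mm high, 43 mm high with the lid closed, about 0.15 kg. Loose on the table, left or right of the tray stack. Origin: centre of its underside, z up. The lid is hooked on at the tub's +x end (a thin grey barrel of 7 mm there). The walls can be gripped across the 56 mm width.
- lid (a joint): Angle of the blue lid about the hook line at the tub's +x end, rad: 0 is seated level on the rim, larger is more open (it starts standing up by about 0.15 to 0.3). The lid is 89 x 54 x 5 mm; its hook line lies 38 mm above the tub's underside and 44.5 mm from its centre towards +x. It is stiff: it stays where it is left, and takes about 3 N at the free end to push down; it then stops on the rim.
- lid_edge (a point): Middle of the yellow patch on the lid's top face, near its free end (tub's -x end), 79 mm from the hook line: the place to press. With the lid seated it is 34.5 mm from the tub's centre towards the tub's -x and 43 mm above its underside.
- reader: Countertop code reader, fixed to the table: black block 150 mm long (its x), 120 mm wide (its y), 52 mm high, on the other side of the tray stack from the tub. Origin: centre of its underside, z up.
- window (a point): Centre of the reader's window, on its top face 52 mm above the table: green glass 100 mm long (reader's x) by 66 mm wide (reader's y), with an orange border. Axes as the reader's.
- trays: Stack of three white job trays, one piece, 240 mm long (its x), 130 mm wide (its y), 120 mm high, 1.8 kg, standing between the tub and the reader, roughly straight ahead of the robot; the top tray is open. Origin: centre of its underside, z up.
- frame_in_tray: Black folded spectacles, 134 x 26 x 34 mm, lying in the top tray below its rim, to be left alone. Origin: centre of the underside.
- spare_frame: Copper-coloured folded spectacles, 134 x 26 x 34 mm, on the table to the robot's far left, to be left alone. Origin: centre of the underside.
- bottle: Amber bottle with black cap, 52 mm across, 140 mm high, beyond the trays, to be left alone. Origin: centre of the underside.
- green_tub: Another lens tub with a green lid, 90 x 56 x 43 mm, already closed, at the far side, to be left alone. Origin: centre of the underside.
- screwdriver: Screwdriver 160 mm long lying on the table on the right, to be left alone.
- mug: Blue mug, 80 mm across, 90 mm high, far left, to be left alone. Origin: centre of the underside.
- carton: Small cardboard carton, 90 x 70 x 60 mm, far right, to be left alone. Origin: centre of the underside.

How it is judged:
On the way, in this order (a step that is already met when the one before it is completed fails the run):
1. the lid is pressed down until seated level on the tub's rim (value of joint lid below 0.04 rad), for 0.2 s.
2. the closed tub is carried over the top of the tray stack (value of joint lid below 0.05 rad and x of tub in the frame of trays between -0.16 and 0.16 m and y of tub in the frame of trays between -0.06 and 0.06 m and z of tub in the frame of trays above 0.12 m), for 0.02 s.
At the end, for the whole second after the job is handed in: Lid closed (below 0.05 rad); tub held still by the fingers (under 20 mm/s), underside 5 to 27 mm above the glass, centre within 12 mm of the window's, upright within 0.12 rad, length within 0.14 rad of the window's either way round, not touching the reader (value of joint lid below 0.05 rad and horizontal distance between tub and window below 0.012 m and z of tub in the frame of window between 0.005 and 0.027 m and angle between tub's own z axis and vertical below 0.12 rad and angle between the x axis of tub and the x axis of reader, either way round below 0.14 rad and contact force between tub and the fingers above 1 N and contact force between tub and reader below 0.1 N and linear speed of tub below 0.02 m/s); the arm keeps its last pose, push and grip.
It fails at once if the reader is touched by the tub or the robot (contact force between reader and tub above 0.3 N or contact force between reader and the arm above 0.3 N or contact force between reader and the fingers above 0.3 N).
It fails at once if the tray stack is shifted by more than 15 mm (distance of trays from where it was at the start of the episode above 0.015 m).
It fails at once if a bystander is shifted by more than 20 mm (distance of any of frame_in_tray, spare_frame, bottle, green_tub, screwdriver, mug, carton from where it was at the start of the episode above 0.02 m).
It also fails if it takes over 53 s, if anything falls off the work surface, if the arm or the gripper's body presses on something with over 40 N, if the wrist force passes 120 N, or if a joint passes its speed limit or range.

## Robot

A 7-joint arm with a two-finger parallel gripper is mounted at the origin on the work surface. World frame = base frame: x ahead of the robot, y to its left, z up, the work surface at z = 0. Lengths are in m, angles in rad, forces in N, time in s.
With the tool pointing down it reaches from about 0.425 to 0.925 m from the base axis. Payload 6.8 kg.
Tool frame: the origin (TCP) lies on the front face of the gripper's body, between the roots of the fingers; the fingertips stand 73 mm ahead of it and the grasp point (between the pads) lies 54 mm ahead of it (env.nose_length is the distance from the TCP to the fingertips, in m); z points along the fingers, y is the line along which they close (so a half turn about z gives the same grasp; the last joint's range is limited). The gripper opens to 85 mm and grips with 20 to 120 N. Pads are 22 mm wide; open, the fingers measure 114 mm over their backs; the gripper's body (76 mm by 85 mm) begins 54 mm behind the grasp point. The pads swing forward as they close: fully open they stand 13 mm farther back than shut.
Start: joints at [-1.331, 0.477, 0.022, 1.555, -0.011, 1.109, -0.083], TCP at [0.23, 0.635, 0.304] pointing down, gripper open.
Joint ranges: [-2.96, 2.96], [-0.34, 2.1], [-1.41, 1.46], [0.24, 2.44], [-1.37, 4.51], [0.17, 1.92], [-2.96, 2.96]. Speed limits (rad/s): [2.39, 2.39, 3.14, 3.14, 3.14, 3.14, 3.14].

## Interface

Orientations are given as a unit quaternion [w, x, y, z].
In Python, from cell import env, kin, camera, calibration, job gives the robot as it stands. The module is installed in compiled form; this text tells all that it offers. Calls block until the motion is done:
- env.reach(position, orientation): joint-space move of the TCP to a pose.
- env.movel(position, velocity=0.15, rot=None, stop_force=None): straight line of the TCP; rot=None keeps the orientation; velocity is the mean speed in m/s. With stop_force (N) it stops when the force on the tool has changed by that much, and returns True; else False.
- env.goto_joints(angles): joint-space move.
- env.grip(opening, f_grip=None): finger opening in m; f_grip is the grip in N (None keeps the last); returns when the fingers have stopped.
- env.dwell(seconds).
- kin.inverse_kinematics(position, orientation): joint angles nearest the present ones, or None.
- env.get_state(): the state.
- camera(name): name is "scene" or "top" or "wrist"; returns (picture, depth): 480x640x3 uint8, blue, green, red; 480x640 float32, m along the optical axis (not along the pixel's ray), 0 where there is no reading.
- calibration(name): a dict with "fx", "fy", "cx", "cy" (pixels), "rvec" (rotation vector, rad) and "tvec" (3), from world to camera coordinates, as OpenCV has them. Camera axes: x right, y down, z forward; pixel columns grow to the right and rows downward; lengths in m; the calibration is good to about 2 mm. A picture is of the moment at which its call begins: read the wrist's pose just before it. calibration takes no time and is no camera call; for the wrist camera it gives the pose at the moment of the call.
A pose or a line that the arm cannot do raises env.PlanningError and nothing moves.
- job.job_done(): hands the job in; it is judged then, once.
The state is a dict: "time": time; "qpos": joint angles; "joint_velocities": joint speeds; "joint_torque": joint torques, N m; "tcp_pos": TCP position; "orientation": TCP orientation; "force": force on the tool from outside, world axes, zero at the start; "torque": the same for the moment, N m; "opening": finger opening in m; "gripper_force": force on a finger pad.
Only numpy, scipy, OpenCV 4.12 (cv2) and the standard library are available. Lean on these libraries where they do the work, as an engineer would, in place of code of your own. Each camera call takes 0.05 s, during which the arm holds its last target. There are 200 camera calls.

## Working session

There is one attempt and no reset: what is moved stays moved. The work goes in short steps, each a Python script; the robot and the scene stay as the last script left them, time stands still between calls to the robot, and variables do not carry over. Pictures are saved under pics/ and viewed, at most 10 in all, crops included, and the job is handed in when it is done.

```bash
mkdir -p pics; ls; python3 - <<'E'
from cell import env,camera,calibration
import cv2,numpy as np
for n in("top","scene"):
    p,d=camera(n); cv2.imwrite(f"pics/{n}0.png",p); np.savez(f"{n}0.npz",p=p,d=d)
    c=calibration(n); print(n,c)
s=env.get_state(); print(s["time"],s["tcp_pos"],s["orientation"],s["opening"],env.nose_length)
E
```

```text
pics
top {'fx': 620.0313370656266, 'fy': 620.0313370656266, 'cx': 316.7904877681394, 'cy': 243.75539918609869, 'rvec': array([ 2.15535154, -2.14258486,  0.1409611 ]), 'tvec': array([-0.002313  ,  0.59516806,  1.84701813])}
scene {'fx': 594.029797822776, 'fy': 594.029797822776, 'cx': 308.38385480304913, 'cy': 247.6302788791724, 'rvec': array([ 0.8249364 ,  2.60335797, -1.03391382]), 'tvec': array([ 0.50164181, -0.20493481,  1.83065328])}
0.1 [0.22992504 0.63419715 0.30303694] [-6.62368977e-05  1.72996342e-01  9.84922118e-01 -8.25834962e-04] 0.08530560019686306 0.0726
```

View pics/top0.png

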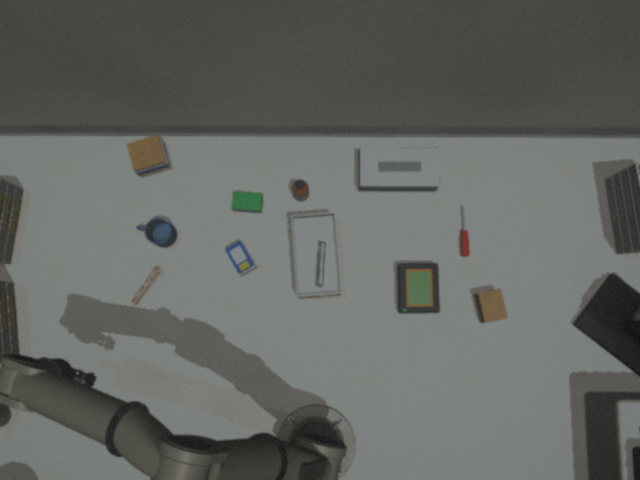

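View pics/scene0.png

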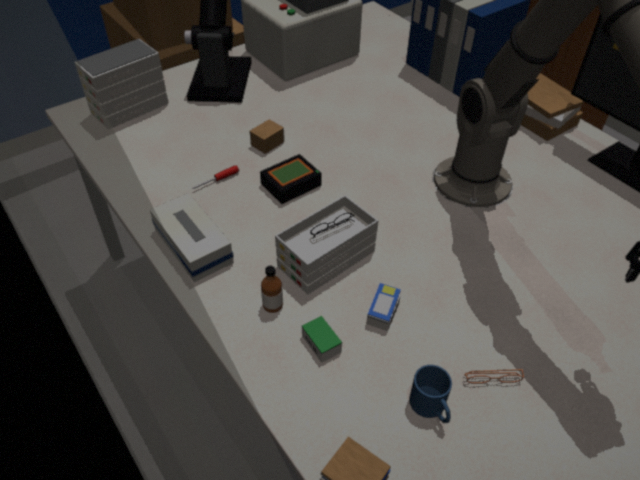

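The top view shows the tub at about (240,257), with its yellow patch (free end) at (244,266). The tray stack is at (315,254) and the reader window at (418,288). Next I'll turn these into coarse positions.

```bash
cat > h.py <<'E'
import cv2,numpy as np
def cam(c):
    R,_=cv2.Rodrigues(np.asarray(c["rvec"],float)); return R,np.asarray(c["tvec"],float).ravel()
def ray(c,uv,z):
    R,t=cam(c); uv=np.atleast_2d(uv).astype(float)
    d=np.c_[(uv[:,0]-c["cx"])/c["fx"],(uv[:,1]-c["cy"])/c["fy"],np.ones(len(uv))]@R
    o=-R.T@t; return o+d*((z-o[2])/d[:,2])[:,None]
def pts(c,m,d):
    v,u=np.nonzero(m&(d>0)); z=d[v,u]; R,t=cam(c)
    return (np.c_[(u-c["cx"])/c["fx"]*z,(v-c["cy"])/c["fy"]*z,z]-t)@R
def blob(p,lo,hi,k=0,roi=None):
    m=cv2.inRange(cv2.cvtColor(p,cv2.COLOR_BGR2HSV),lo,hi)
    if roi:
        q=np.zeros_like(m);x0,y0,x1,y1=roi;q[y0:y1,x0:x1]=m[y0:y1,x0:x1];m=q
    n,l,s,_=cv2.connectedComponentsWithStats(m); i=1+np.argsort(-s[1:,4])[k]
    return (l==i)
def rect(m):
    v,u=np.nonzero(m); return cv2.minAreaRect(np.c_[u,v].astype(np.float32))
def wrect(c,m,z):
    "min-area rectangle of mask pixels cast on height z: centre, size, long-axis yaw"
    v,u=np.nonzero(m); w=ray(c,np.c_[u,v],z)[:,:2]; (cx,cy),(a,b),ang=cv2.minAreaRect((w*1000).astype(np.float32))
    if a<b: a,b,ang=b,a,ang+90
    return np.array([cx,cy])/1000,(a,b),np.radians((ang+90)%180-90)
BLUE=((100,110,60),(130,255,255)); YEL=((22,110,90),(34,255,255)); ORA=((5,120,60),(20,255,255)); GRE=((38,60,50),(85,255,255))
def q(yaw):
    "tool down, tool y at angle yaw in world"
    from scipy.spatial.transform import Rotation as Ro
    y=np.array([np.cos(yaw),np.sin(yaw),0]);z=np.array([0,0,-1.]);x=np.cross(y,z)
    a=Ro.from_matrix(np.c_[x,y,z]).as_quat(); return [a[3],a[0],a[1],a[2]]
E
python3 - <<'E'
from h import *
from cell import calibration
f=np.load("top0.npz");p,d=f["p"],f["d"];c=calibration("top")
for n,r,z,roi in(("lid",BLUE,.045,(215,230,270,285)),("yel",YEL,.05,(215,230,270,285)),("win",GRE,.052,(380,250,450,325)),("ora",ORA,.052,(380,250,450,325))):
    m=blob(p,*r,roi=roi); P=pts(c,m,d); print(n,m.sum(),wrect(c,m,z),np.median(P,0),np.percentile(P[:,2],[5,95]))
m=np.zeros(d.shape,bool);m[200:305,280:350]=1
P=pts(c,m,d);P=P[P[:,2]>.105];print("tray",len(P),P.min(0),P.max(0)); print(cv2.minAreaRect((P[P[:,2]<.135][:,:2]*1000).astype(np.float32)))
E
```

```text
lid 128 (array([0.55452191, 0.23643401]), (80.00270080566406, 50.03209686279297), np.float64(0.5394998779664031)) [0.56129843 0.24003976 0.05387786] [0.04002874 0.06791687]
yel 39 (array([0.52734119, 0.22081503]), (23.125736236572266, 14.115696907043457), np.float64(-1.0186747963162264)) [0.52678572 0.21887636 0.05987422] [0.05432881 0.06740256]
win 669 (array([ 0.46324765, -0.30580173]), (93.9419174194336, 60.022987365722656), np.float64(-0.01387134085378672)) [ 0.46193323 -0.30551899  0.05175722] [0.04334161 0.05981778]
ora 110 (array([ 0.48059451, -0.30439102]), (77.95635986328125, 75.07054901123047), np.float64(-0.01866143554845774)) [ 0.50635131 -0.29753811  0.05188035] [0.04450486 0.05966776]
tray 515 [ 0.43193795 -0.07022916  0.10505061] [0.67954266 0.07723796 0.13079265]
((555.9210205078125, 3.5843124389648438), (241.52793884277344, 131.2152557373047), 4.967006206512451)
```

```bash
python3 - <<'E'
from h import *
from cell import env,kin,camera,calibration
f=np.load("scene0.npz");c=calibration("scene");m=blob(f["p"],*GRE,roi=(260,150,325,200));print("win scene",wrect(c,m,.052))
for y in(.54+np.pi/2,.54-np.pi/2):print(y,kin.inverse_kinematics([.545,.23,.30],q(y)))
yaw=min((.54+np.pi/2,.54-np.pi/2),key=lambda y:abs(kin.inverse_kinematics([.545,.23,.30],q(y))[6]))
env.reach([.545,.23,.30],q(yaw));env.dwell(.3)
c=calibration("wrist");p,d=camera("wrist");cv2.imwrite("pics/w1.png",p);np.savez("w1.npz",p=p,d=d,**{k:np.asarray(v) for k,v in c.items()})
s=env.get_state();print(s["time"],s["tcp_pos"],s["force"],yaw)
E
```

```text
win scene (array([ 0.46360791, -0.30735611]), (93.725830078125, 58.13778305053711), np.float64(0.011032288376680756))
2.1107963267948966 [-0.54690844  0.3434714   0.05349288  1.76895665 -0.02100778  1.02971568
  1.62508326]
-1.0307963267948965 [-0.97083436  0.38783951  0.60905928  1.79718131 -0.25427205  1.03554575
 -1.29648065]
2.3083 [0.54492085 0.23033017 0.29995999] [ 0.85324717 -0.17679321  0.04324071] -1.0307963267948965
```

View pics/w1.png

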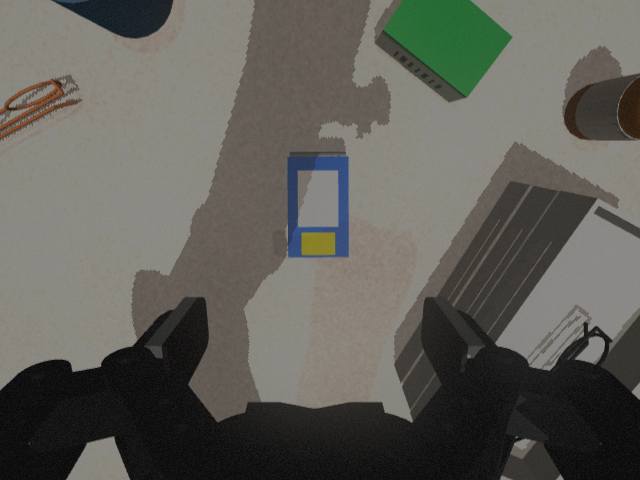

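The wrist view shows the tub lid centred at about (318,205), with the yellow patch at (319,244) and the grey barrel at row 153. So +x points to the top of the image, and both window measurements agree. Next I'll refine the tub pose and press the lid.

```bash
cat > tub.py <<'E'
from h import *
def tubpose(c,p,d,closed=False):
    b=blob(p,*BLUE,roi=(230,100,420,330)); y=blob(p,*YEL,roi=(230,100,420,330))
    v,u=np.nonzero(b); (cu,cv),(a,bb),ang=cv2.minAreaRect(np.c_[u,v].astype(np.float32))
    box=cv2.boxPoints(((cu,cv),(a,bb),ang)); yc=np.argwhere(y).mean(0)[::-1]
    box=box[np.argsort(np.linalg.norm(box-yc,axis=1))]; free,hinge=box[:2].mean(0),box[2:].mean(0)
    Y=np.median(pts(c,cv2.erode(y.astype(np.uint8),np.ones((3,3)))>0,d),0); Yp=ray(c,yc,.043 if closed else Y[2])[0]
    H=ray(c,hinge,.0425)[0]
    e=H-Yp; yaw=np.arctan2(e[1],e[0]); C=H[:2]-.0445*np.array([np.cos(yaw),np.sin(yaw)])
    return C,yaw,Yp,H,np.linalg.norm(e[:2])
E
python3 - <<'E'
from tub import *
from cell import env,kin
f=np.load("w1.npz");c={k:f[k] for k in f.files if k not in"pd"}
C,yaw,Y,H,L=tubpose(c,f["p"],f["d"]);print(C,yaw,Y,H,L,"angle",np.arcsin((Y[2]-.043)/.079))
u=np.array([np.cos(yaw),np.sin(yaw)]);P=C-.0345*u;print("press",P)
np.savez("tub.npz",C=C,yaw=yaw)
Q=q(yaw-np.pi/2)
env.grip(0.0,30);env.reach([*P,.20],Q)
env.movel([*P,.073+.075],.12)
s=env.get_state();f0=s["force"];print(s["tcp_pos"],f0,s["time"])
hit=env.movel([*P,.073+.036],.03,stop_force=12)
s=env.get_state();print(hit,s["tcp_pos"],s["force"]-f0)
env.dwell(.4);s=env.get_state();print(s["tcp_pos"],s["force"]-f0,s["time"])
E
```

```text
[0.554899   0.23194712] 0.5441027033643249 [0.52965793 0.21667576 0.06316004] [0.59297285 0.25498257 0.0425    ] 0.0740012926776227 angle 0.25804455154964784
press [0.52538107 0.21408818]
[0.52625406 0.21439576 0.14893875] [0.38940546 0.18253195 0.15491931] 4.15
True [0.52513773 0.21375477 0.11496453] [-3.01921277 -1.2354829   9.65539739]
[0.52511478 0.21376289 0.1150312 ] [-2.75621222 -1.39621286  9.53218437] 5.5667
```

The fingertips stopped at z≈42 mm with firm contact, so the lid looks seated. I'll retreat and verify with the wrist camera.

```bash
python3 - <<'E'
from tub import *
from cell import env,kin,camera,calibration
t=np.load("tub.npz");yaw=float(t["yaw"]);C=t["C"]
s=env.get_state();P=s["tcp_pos"][:2]
env.movel([*P,.18],.15);env.grip(.085)
env.reach([*(C-.01),.30],q(yaw-np.pi/2));env.dwell(.3)
c=calibration("wrist");p,d=camera("wrist");cv2.imwrite("pics/w2.png",p)
C2,yaw2,Y,H,L=tubpose(c,p,d,True);print(C2,yaw2,Y,H,L)
m=blob(p,*BLUE,roi=(230,100,420,330))|blob(p,*YEL,roi=(230,100,420,330))
X=pts(c,m,d);uu=np.array([np.cos(yaw2),np.sin(yaw2)]);a=(X[:,:2]-C2)@uu;print("slope",np.polyfit(a,X[:,2],1),"z yel",np.median(X[a<-.02][:,2]),"z hinge",np.median(X[a>.02][:,2]))
np.savez("tub.npz",C=C2,yaw=yaw2)
W=[.4634,-.3066]
for ty in(yaw2-np.pi/2,yaw2+np.pi/2): print(kin.inverse_kinematics([*C2,.08],q(ty)))
for ty in(-np.pi/2,np.pi/2): print(kin.inverse_kinematics([*W,.15],q(ty)))
print(env.get_state()["qpos"],env.get_state()["time"])
E
```

```text
[0.55394211 0.2314966 ] 0.5421404674887993 [0.52637403 0.21489116 0.043     ] [0.59206109 0.25445729 0.0425    ] 0.07668291280360538
slope [-0.00017662  0.04400774] z yel 0.04407729742232241 z hinge 0.04401180074132826
[-0.83543711  0.69715273  0.45655475  1.90843072 -0.48856979  0.64731345
 -1.10290971]
[-0.38434069  0.64751315 -0.15320329  1.87594573  0.15696136  0.62966873
  1.4788342 ]
[-0.16578315  0.65673027  0.87388611  2.00900444 -0.70441201  0.80806329
 -0.44788504]
[ 0.31665093  0.48623039  0.19830369  1.97909182 -0.14520875  0.68958954
  2.17561674]
[-0.97347295  0.38626363  0.62656989  1.80632233 -0.25952251  1.03379019
 -1.27417361] 7.85
```

View pics/w2.png

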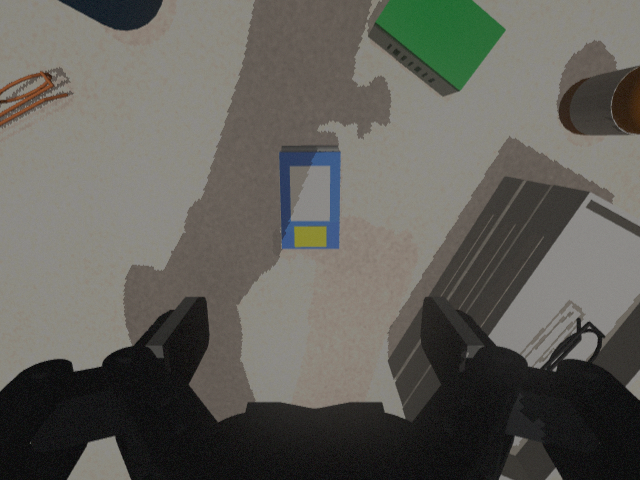

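The lid is now level: its slope is about 0 and both ends read z≈44 mm. In the picture the lid is at (310,199) and the patch at (311,237). Now I'll grasp and lift.

```bash
python3 - <<'E'
from tub import *
from cell import env,kin,camera,calibration
yaw=.543;C=np.array([.5549,.2321]);Q=q(yaw-np.pi/2)
env.reach([*C,.17],Q);env.movel([*C,.078],.08,stop_force=10)
s=env.get_state();print(s["tcp_pos"],s["force"],s["time"])
env.grip(.04,45);s=env.get_state();print(s["opening"],s["gripper_force"],s["tcp_pos"])
env.movel([*C,.12],.06);env.movel([*C,.28],.15);env.dwell(.2)
s=env.get_state();print(s["opening"],s["gripper_force"],s["tcp_pos"],s["force"],s["time"])
p,d=camera("wrist");cv2.imwrite("pics/w3.png",p)
E
```

```text
[0.55527221 0.23223212 0.07854077] [-0.10622114  0.31356552  0.94440606] 9.7333
0.055061947099515916 48.91892194747925 [0.55518204 0.23224855 0.07856584]
0.055120080083221897 48.31414997577667 [0.55462814 0.23197093 0.27923274] [ 0.06114433  0.53477051 -2.05169311] 12.3833
```

View pics/w3.png

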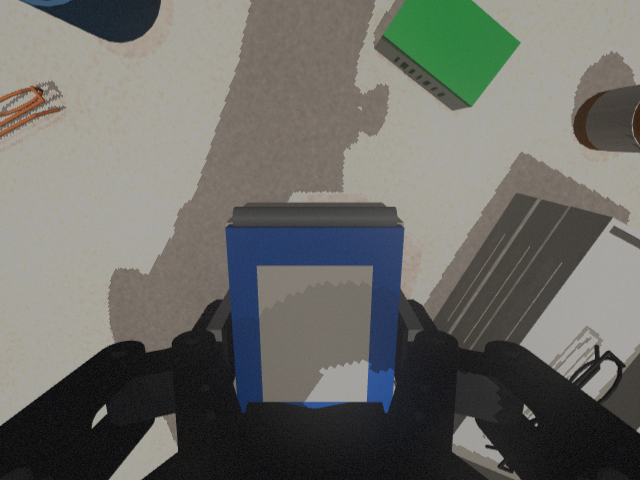

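The tub is held, with its hinge edge at row ~222 and columns 228–403. I'll check its offset and tilt in the hand, then carry it over the trays to hover above the window.

```bash
cat > inhand.py <<'E'
from h import *
from cell import env,camera,calibration
def inhand(yaw):
    s=env.get_state();T=s["tcp_pos"];c=calibration("wrist");p,d=camera("wrist")
    m=blob(p,*BLUE,roi=(215,200,420,400));v,u=np.nonzero(m);r0=np.percentile(v,1)
    X=pts(c,m,d);e=np.array([np.cos(yaw),np.sin(yaw)]);n=np.array([-e[1],e[0]])
    H=ray(c,[(u[v<r0+25].min()+u[v<r0+25].max())/2,v.min()],T[2]-.0786+.043)[0]
    a=(X[:,:2]-T[:2])@e;b=(X[:,:2]-T[:2])@n
    k=np.linalg.lstsq(np.c_[a,b,np.ones(len(a))],X[:,2]-T[2],rcond=None)[0]
    print("ctr offset along,across",(H[:2]-T[:2])@e-.0445,(H[:2]-T[:2])@n,"tilt a,b",k[:2],"top z rel",k[2],"t",s["time"])
    return p
E
python3 - <<'E'
from inhand import *
from h import *
yaw=.543;inhand(yaw)
Q=q(yaw-np.pi/2);W=[.4634,-.3066]
env.movel([.555,.10,.29],.15)
env.movel([.555,-.03,.29],.15)
s=env.get_state();print(s["tcp_pos"],s["time"])
env.movel([*W,.28],.15,rot=q(-np.pi/2));env.dwell(.4)
s=env.get_state();print(s["tcp_pos"],s["orientation"],s["gripper_force"],s["qpos"])
p=inhand(0.0);cv2.imwrite("pics/w4.png",p)
E
```

```text
ctr offset along,across -0.0011070631865556166 -0.0009532367028894095 tilt a,b [ 0.00110505 -0.00062247] top z rel -0.03476426546526287 t 12.4333
[ 0.55511634 -0.02878213  0.2898448 ] 14.5333
[ 0.46345197 -0.30651296  0.28001975] [-7.11209140e-06  9.99999996e-01  8.62637224e-05  2.56131152e-05] 48.162574768066406 [-0.19614896  0.40964689  0.86819205  1.91068961 -0.37208478  0.99025942
 -0.7305672 ]
ctr offset along,across -0.0009397006326665319 -0.0005380727263809559 tilt a,b [0.0027864  0.00086888] top z rel -0.034743919975651794 t 17.025
```

View pics/w4.png

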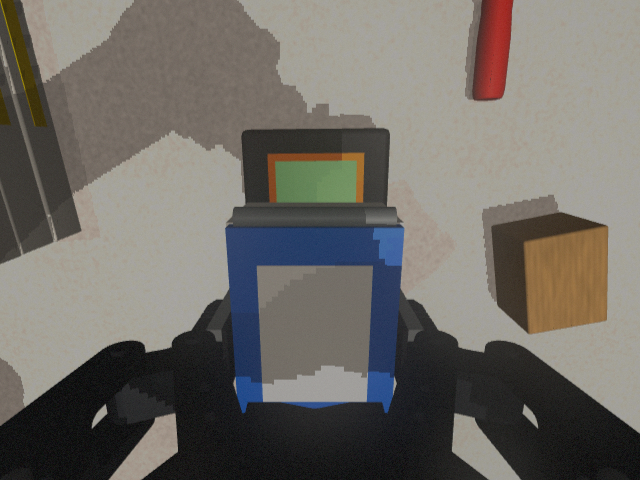

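The tub is level in the hand and about 1 mm off centre. The reader's far edge shows at row 129, and the green glass spans columns 276–357 from row 161. I'll use this to cross-check the window's centre and then descend.

```bash
python3 - <<'E'
from h import *
from cell import env,calibration
c=calibration("wrist");p=cv2.imread("pics/w4.png")
m=blob(p,*GRE,roi=(240,130,400,203));v,u=np.nonzero(m)
w=ray(c,np.c_[u,v],.052);print("glass y",w[:,1].min(),w[:,1].max(),"far x",w[:,0].max())
yc=(w[:,1].min()+w[:,1].max())/2;print("centre y",yc,"centre x",w[:,0].max()-.05)
for r in(165,180,195):
    a=u[v==r];e=ray(c,[[a.min(),r],[a.max(),r]],.052);print(r,e[:,0].mean(),e[:,1].mean())
E
```

```text
glass y -0.34091759992459697 -0.27499615231560637 far x 0.5159229990129082
centre y -0.3079568761201017 centre x 0.4659229990129082
165 0.5127359507765363 -0.3078911031262759
180 0.5006235724637329 -0.30788242674956723
195 0.4882391023213313 -0.3082897207890014
```

```bash
python3 - <<'E'
from inhand import *
T=[.4656,-.3068]
env.movel([*T,.20],.10);env.movel([*T,.145],.04);env.dwell(.8)
s=env.get_state();print(s["tcp_pos"],s["orientation"],s["gripper_force"],s["force"],np.abs(s["joint_velocities"]).max())
inhand(0.0)
p,d=camera("scene");cv2.imwrite("pics/s5.png",cv2.resize(p[120:260,210:390],None,fx=4,fy=4))
E
```

```text
[ 0.46563929 -0.30676372  0.14500415] [-1.69376131e-05  9.99999999e-01  3.14084170e-05  2.55168237e-05] 48.16372811794281 [ 0.30480398 -0.20843703 -2.11210295] 0.0007349060428036694
ctr offset along,across -0.0003534725634780772 -0.0004350188511282882 tilt a,b [ 0.01145323 -0.00515402] top z rel -0.03503472856074448 t 20.35
```

View pics/s5.png

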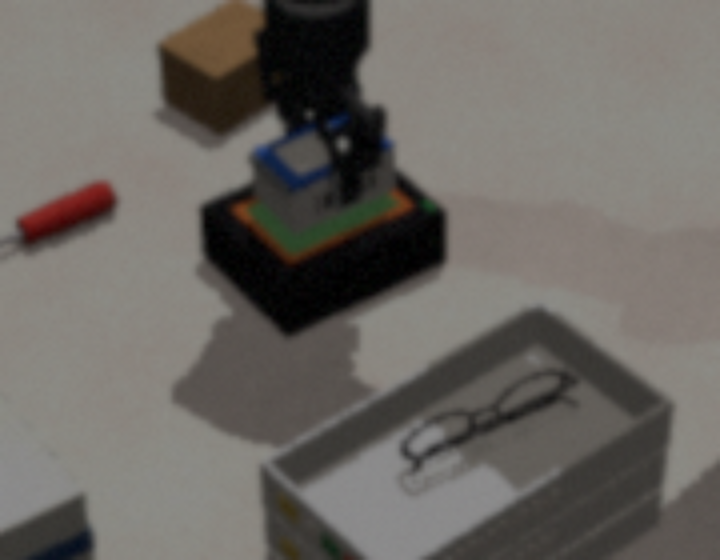

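The picture (crop of the scene view) shows the closed tub held level over the window at about (320,180). It is clear of the reader and aligned with its length, and the trays are undisturbed.

```bash
python3 -c "
from cell import job
print(job.job_done())"
```

```text
the job is handed in; nothing more can be done
None
```

The lid is pressed shut, and the tub was carried over the trays and is held level and still about 15 mm above the centre of the reader's window; the job is handed in, but no verdict came back.

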